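Feed a green bar through a lever collet to the stop and clamp it

TASK

Take the green bar from the wooden stock rack, lay it in the V-cradle of the collet fixture with its front end still clear of the collet mouth, and let go of it. With the collet lever still open, push the bar along the cradle and through the collet until it is fully home against the red depth stop, then swing the lever all the way round to clamp it and leave everything released. Leave the other two bars, the beaker and the test tube rack where they are.

Things in the scene. Friction and masses are not known exactly. Their poses are not given: they have to be found in the camera images.
- bar_green: The bar to load: green plastic, about 70 g, 20 mm diameter, 180 mm long, lying level in the wooden rack. Origin: middle of its length on its axis; its x axis runs along the bar (either end may go first), y and z roll with it. Its ends have 2 mm chamfers.
- bar_wood: Brown wooden bar, to be left alone. 20 mm diameter, 180 mm long, lying level in the wooden rack. Origin: middle of its length on its axis; its x axis runs along the bar (either end may go first), y and z roll with it.
- bar_grey: Grey plastic bar, to be left alone. 20 mm diameter, 180 mm long, lying level in the wooden rack. Origin: middle of its length on its axis; its x axis runs along the bar (either end may go first), y and z roll with it.
- rack: Fixed pale wooden rack, 150 x 210 mm, board 8 mm thick; origin on the table under its middle. The bars lie along its x in V-notches at y = -70, 0, +70 mm, in any order, axes 40 mm above the table. Notch rails 18 mm wide at x = -60 and +60 mm, 36 mm high; between them the bars are free on both sides.
- fixture: Fixed collet fixture: grey base (x -225 to +75 mm, 90 mm wide, 12 mm thick), V-cradle, blue head, red stop plate. Origin on the table under the collet mouth; x = feed direction, from cradle into collet; z up. A bar in it has its axis 60 mm above the table. The head spans x = 0 to 35 mm, is 70 mm wide, 92 mm high.
- cradle (a point): On the bar's axis, 112.5 mm before the mouth, mid finger gap; axes as the fixture's. The cradle is two aluminium 90 degree V-blocks, x -215 to -155 and -70 to -20 mm of the fixture, lips 4 mm below the bar's axis; the gap between is open 48 mm down to the base. A bar laid with its middle here has its front end 22 mm short of the mouth and its rear end in the rear block.
- mouth (a point): Centre of the collet mouth (steel ring), on the bar's axis; axes as the fixture's (x = feed direction). The passage is 23.6 mm wide; the jaw in its roof comes down as the lever closes: 3 mm over a bar when open, on the bar when closed.
- stop (a point): Centre of the face of the red stop plate, on the bar's axis, 45 mm past the mouth, 10 mm past the head; axes as the fixture's. Plate 40 mm wide, 14 mm thick, top 74 mm above the table. When the bar is home its middle is 90 mm before this point and its rear end 180 mm before it, over the finger gap.
- lever_pivot (a point): Pivot of the collet lever, on top of the head, 18 mm past the mouth, 96 mm above the table; axes as the fixture's. The lever turns about the vertical here.
- lever_knob (a point): Middle of the free part of the red lever knob, an upright cylinder 20 mm in diameter, 80 mm from the pivot; free from 106 to 144 mm above the table, this point at 126 mm.
- lever (a joint): Collet lever angle (rad): 0 = fully open, arm along the fixture's +x; grows counter-clockwise seen from above; 1.5 = end of travel, fully closed, arm nearly along the fixture's +y. Starts between 0 and 0.3. Stays where it is left; takes 2 to 4 N at the knob.
- beaker: Clear plastic beaker, 84 mm across, 85 mm high, standing on the table; origin under its middle. Leave alone.
- tube_rack: Wooden test tube rack with stoppered tubes, 55 x 200 mm, 124 mm high, long side along its y; origin under its middle. Leave alone.

How it is judged:
By the outcome, as a careful person would: the job done as asked, in the order asked, and still so for the second after the job is handed in, with the robot touching nothing.
It also fails if it takes over 67 s, if anything falls off the work surface, if the arm or the gripper's body presses on something with over 40 N, if the wrist force passes 120 N, or if a joint passes its speed limit or range.

ROBOT

A 7-joint arm with a two-finger parallel gripper is mounted at the origin on the work surface. World frame = base frame: x ahead of the robot, y to its left, z up, the work surface at z = 0. Lengths are in m, angles in rad, forces in N, time in s.
With the tool pointing down it reaches from about 0.4 to 0.85 m from the base axis. Payload 4.5 kg.
Tool frame: the origin (TCP) lies at the very end of the fingers, on their centre line; the grasp point (between the pads) lies 19 mm behind it (r.pinch_z is the distance from the TCP to the grasp point, in m); z points along the fingers, y is the line along which they close (so a half turn about z gives the same grasp; the last joint's range is limited). The gripper opens to 88 mm and grips with 3 to 60 N. Pads are 18 mm wide; open, the fingers measure 123 mm over their backs; the gripper's body (75 mm by 187 mm) begins 45 mm behind the grasp point.
Start: joints at [-1.143, 0.689, -0.195, 1.565, 0.157, 0.902, -0.215], TCP at [0.24, 0.577, 0.239] pointing down, gripper open.
Joint ranges: [-3.01, 3.01], [-0.46, 2.08], [-1.47, 1.51], [0.13, 2.56], [-1, 4.14], [0.04, 2.09], [-2.66, 2.66]. Speed limits (rad/s): [2.57, 2.57, 3.14, 3.14, 3.14, 3.14, 3.14].

INTERFACE

Orientations are given as a unit quaternion [x, y, z, w].
In Python, from plant import r, cams gives the robot as it stands.
- The arm moves only by the shell command python3 -m pendant 'ROWS' [FORCE]. ROWS is JSON, a list of rows, each a list of 3 entries, a list of its own where there are three numbers: the closure, from -1 (fully open) to 1 (shut), then the shift along the tool's x, y, z in mm, then the turn, a rotation vector about the tool's x, y, z in degrees. A call has 1 to 8 rows; each row shifts and turns the commanded pose from where the row before left it, along the tool's axes as they then stand; what a row does not reach is not made up. A row lasts 1/8 s, in which the tool goes at most 62.5 mm and 10.7 degrees, less where a joint would pass 70% of its speed; a pose out of reach is approached as far as the arm can. A call with a gripper value outside its range is refused whole. The fingers move at their own pace and stop on an object; FORCE is the grip in N (left out, the last holds). Time passes only in rows, so rows that do not move let the fingers close. It gives the time, the measured TCP pose, the force, the opening and the grip force at its end, in the units of the state.
- r.get_state(): the state, without advancing time (a new reading comes with each control period).
- cams.snapshot(name): name is "scene" or "top" or "wrist"; returns a dict with "img" (480x640x3 uint8, red, green, blue), "camera_matrix" (3x3 intrinsics, pixels), "camera_from_world" (4x4, takes a point from world to camera coordinates); the wrist camera has in their place "tool_from_camera" (4x4, takes a point from camera to tool coordinates, whose origin is the TCP and whose axes are the flange's). Camera axes: x right, y up, looking along -z (the intrinsics and any distortion apply to the point x, -y, -z); pixel columns grow to the right and rows downward; lengths in m; the calibration is good to about 2 mm. A picture is of the moment at which its call begins: read the wrist's pose just before it. There is no depth.
- r.finish_job(): hands the job in; it is judged then, once.
The state is a dict: "clock": time; "q": joint angles; "qd": joint speeds; "joint_torque": joint torques, N m; "tool_pos": TCP position; "eef_rot": TCP orientation; "contact_force": force on the tool from outside, world axes, zero at the start; "moment": the same for the moment, N m; "opening": opening from 0.0 (shut) to 1.0 (fully open); "finger_force": force on a finger pad.
Only numpy, scipy, OpenCV 4.12 (cv2) and the standard library are available. Lean on these libraries where they do the work, as an engineer would, in place of code of your own. Each camera call takes 0.05 s, during which the arm holds its last target. There are 200 camera calls.

## Working session

There is one attempt and no reset: what is moved stays moved. The work goes in short steps, Python scripts to look and compute and a shell command to move; the robot and the scene stay as the last step left them, time stands still between calls to the robot, and variables do not carry over. Pictures are saved under pics/ and viewed, at most 10 in all, crops included, and the job is handed in when it is done.

```bash
mkdir -p pics; ls; python3 - <<'E'
from plant import r,cams
import cv2,json
s=r.get_state()
print({k:s[k] for k in('clock','tool_pos','eef_rot','contact_force','opening')},r.pinch_z)
for n in("top","scene"):
    d=cams.snapshot(n); cv2.imwrite(f"pics/{n}0.png",d["img"][:,:,::-1]); print(n,d["camera_matrix"],d["camera_from_world"],[k for k in d])
E
```

```text
pics
{'clock': 0.0, 'tool_pos': array([0.23960212, 0.57656195, 0.23790545]), 'eef_rot': array([ 1.95569146e-01,  9.80689475e-01, -9.21062015e-04, -1.16015391e-04]), 'contact_force': array([-0.50289075,  0.55116511,  1.78451904]), 'opening': 0.9987423449756221} 0.0187
top [[495.62908236   0.         320.55305262]
 [  0.         495.62908236 239.42590988]
 [  0.           0.           1.        ]] [[-0.00378724 -0.99956862 -0.02912439  0.074264  ]
 [ 0.99654886 -0.00618768  0.08277734 -0.59297783]
 [-0.08292185 -0.02871038  0.9961424  -1.35065806]
 [ 0.          0.          0.          1.        ]] ['img', 'camera_matrix', 'camera_from_world']
scene [[604.89553077   0.         315.67668854]
 [  0.         604.89553077 252.84316054]
 [  0.           0.           1.        ]] [[-0.5222518   0.85271932 -0.01108223  0.2831864 ]
 [-0.73389146 -0.44278046  0.51512016  0.40881549]
 [ 0.43434592  0.27715559  0.85704632 -1.68016873]
 [ 0.          0.          0.          1.        ]] ['img', 'camera_matrix', 'camera_from_world']
```

View pics/top0.png

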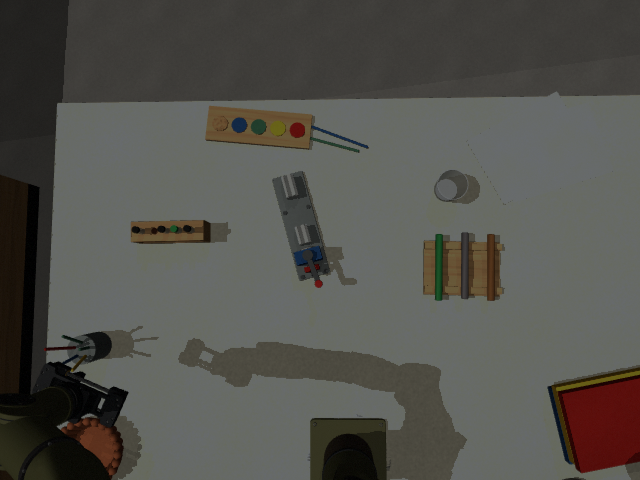

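View pics/scene0.png

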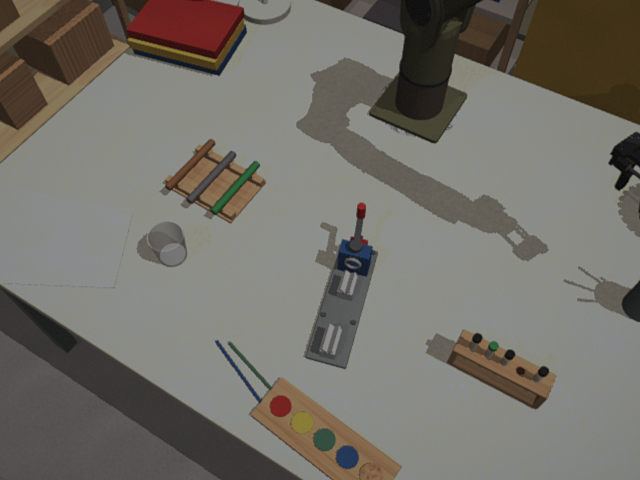

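The top view shows the rack at right, with the green bar nearest the fixture, running from (439,235) to (439,298). The fixture is at centre: base corners near (273,178), (304,171), (329,273) and (299,280), with the feed pointing toward the robot and the red knob at (319,284). The beaker (451,187) and tube rack (170,231) are well clear.

```bash
cat > h.py <<'E'
import numpy as np,cv2
from plant import r,cams
from scipy.spatial.transform import Rotation as R
F=np.diag([1,-1,-1.])
def ray(d,uv,z,cam=None):
    """pixel(s) -> world points on plane z; wrist: cam = world_from_camera"""
    T=np.linalg.inv(d["camera_from_world"]) if cam is None else cam
    p=np.c_[np.atleast_2d(uv),np.ones(len(np.atleast_2d(uv)))]@np.linalg.inv(d["camera_matrix"]).T@F@T[:3,:3].T
    return T[:3,3]+p*((z-T[2,3])/p[:,2])[:,None]
def wrist():
    s=r.get_state(); d=cams.snapshot("wrist"); T=np.eye(4); T[:3,:3]=R.from_quat(s["eef_rot"]).as_matrix(); T[:3,3]=s["tool_pos"]
    return d,T@d["tool_from_camera"]
def proj(d,P,cam=None):
    C=d["camera_from_world"] if cam is None else np.linalg.inv(cam)
    p=(np.atleast_2d(P)@C[:3,:3].T+C[:3,3])@F@d["camera_matrix"].T
    return p[:,:2]/p[:,2:]
def blob(img,lo,hi,box=None):
    m=cv2.inRange(cv2.cvtColor(img,cv2.COLOR_RGB2HSV),np.array(lo),np.array(hi))
    if box: k=np.zeros_like(m); k[box[1]:box[3],box[0]:box[2]]=1; m*=k
    n,l,st,c=cv2.connectedComponentsWithStats(m); i=1+np.argmax(st[1:,4]); return (l==i),c[i],st[i]
def go(xyz,yaw):
    """shift (mm, present tool axes; and after the turn), turn needed; yaw = world angle of tool y, deg, mod 180"""
    s=r.get_state(); M=R.from_quat(s["eef_rot"]).as_matrix()
    y=np.array([np.cos(np.radians(yaw)),np.sin(np.radians(yaw)),0]); c=[]
    for q in(y,-y):
        G=np.c_[np.cross(q,[0,0,-1]),q,[0,0,-1.]]; c.append((G,R.from_matrix(M.T@G).as_rotvec(degrees=True)))
    c.sort(key=lambda t:np.linalg.norm(t[1])); G,rv=c[0]; D=(np.array(xyz)-s["tool_pos"])*1000
    print("t %.2f turn"%s["clock"],rv.round(1),"other",c[1][1].round(1),"| shift now",(M.T@D).round(1),"after turn",(G.T@D).round(1),"q7 %.2f"%s["q"][6])
E
python3 - <<'E'
from h import *
d=cams.snapshot("top"); im=d["img"]
m,c,st=blob(im,(40,80,40),(85,255,255),(420,220,460,310)); print("green",c,st)
rr=cv2.minAreaRect(np.argwhere(m)[:,::-1].astype(np.float32)); print(rr)
(v)=cv2.fitLine(np.argwhere(m)[:,::-1].astype(np.float32),cv2.DIST_L2,0,.01,.01).ravel()
P=ray(d,[v[2:],v[2:]+30*v[:2]],.045); print("green world",P[0],np.degrees(np.arctan2(*(P[1]-P[0])[1::-1])))
m,k,st=blob(im,(0,150,80),(8,255,255),(310,274,330,295)); print("knob",k,st,ray(d,k,.135))
B=ray(d,[[273,178],[304,171],[329,273],[299,280]],.012); print(B)
print("lens",np.linalg.norm(B-np.roll(B,1,0),axis=1))
f=(B[2]+B[3]-B[0]-B[1])/2; a=np.degrees(np.arctan2(f[1],f[0])); u=f/np.linalg.norm(f); o=B.mean(0)+u*.075; print("yaw",a,"origin",o)
E
```

```text
green [438.25514403 266.1563786 ] [435 234   8  67 486]
((438.5, 267.0), (66.0, 7.0), 90.0)
green world [ 0.51714898 -0.24771611  0.045     ] -2.101479584961588
knob [318.  283.5] [315 280   7   8  40] [[0.47207448 0.07505417 0.135     ]]
[[0.77048427 0.20622522 0.012     ]
 [0.78976894 0.11798483 0.012     ]
 [0.50042202 0.04849389 0.012     ]
 [0.48129444 0.13226468 0.012     ]]
lens [0.29849777 0.09032311 0.29757459 0.08592678]
yaw -166.07405005473 origin [0.56269685 0.10819208 0.012     ]
```

```bash
python3 -c "
from h import *
go([.45,.2,.24],88); go([.515,-.248,.2],88)"
```

```text
t 0.15 turn [ -0.1  -0.  -20.6] other [-0.000e+00  1.000e-01  1.594e+02] | shift now [-338.8 -267.2   -1.5] after turn [-223.4 -369.1   -1.9] q7 -0.22
t 0.15 turn [ -0.1  -0.  -20.6] other [-0.000e+00  1.000e-01  1.594e+02] | shift now [-570.7 -655.9   39.1] after turn [-304.  -814.6   38.1] q7 -0.22
```

```bash
python3 -m pendant '[[-0.14,[0,0,0],[0,0,-10.3]],[-0.14,[0,0,0],[0,0,-10.3]],[-0.14,[-37,-50,0],[0,0,0]],[-0.14,[-37,-50,0],[0,0,0]],[-0.14,[-37,-50,0],[0,0,0]],[-0.14,[-37,-50,0],[0,0,0]],[-0.14,[-37,-50,0],[0,0,0]],[-0.14,[-37,-50,0],[0,0,0]]]' 20 && python3 -m pendant '[[-0.14,[-10,-60,0],[0,0,0]],[-0.14,[-10,-60,0],[0,0,0]],[-0.14,[-10,-60,0],[0,0,0]],[-0.14,[-10,-60,5],[0,0,0]],[-0.14,[-10,-60,10],[0,0,0]],[-0.14,[-10,-60,10],[0,0,0]],[-0.14,[-11,-60,10],[0,0,0]],[-0.14,[0,0,0],[0,0,0]]]'; python3 - <<'E'
from h import *
go([.515,-.248,.2],88)
d,T=wrist(); im=d["img"].copy()
print(T.round(3))
cv2.imwrite("pics/w1.png",im[:,:,::-1])
E
```

```text
clock: 1.15
tool_pos: [0.4523, 0.268, 0.2387]
eef_rot: [0.017, 1.0, 0.0, 0.0]
contact_force: [0.4, 0.5, -0.2]
opening: 0.574
finger_force: 0.0
clock: 2.15
tool_pos: [0.5068, -0.1591, 0.2023]
eef_rot: [0.023, 1.0, -0.001, -0.001]
contact_force: [0.8, -0.1, 0.1]
opening: 0.571
finger_force: 0.0
t 2.15 turn [-0.2 -0.1 -0.6] other [ -0.2   0.3 179.4] | shift now [-12.2 -88.5   2.6] after turn [-11.3 -88.6   2.3] q7 1.39
[[ 0.044 -0.953 -0.299  0.43 ]
 [ 0.999  0.042  0.015 -0.155]
 [-0.002 -0.299  0.954  0.348]
 [ 0.     0.     0.     1.   ]]
```

View pics/w1.png

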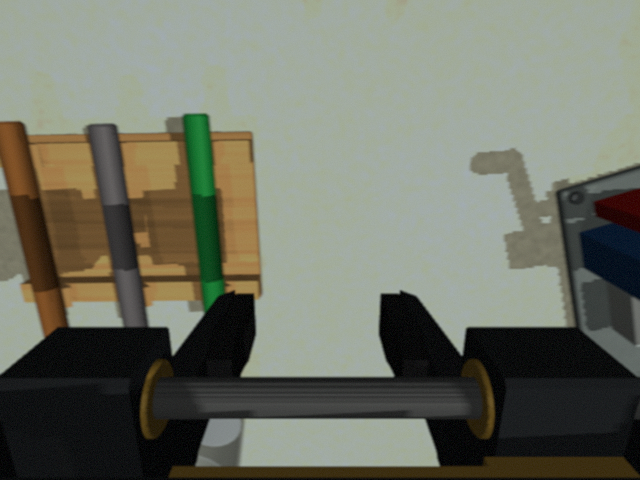

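The wrist view shows the green bar from its robot-side end at (197,115) down to the left finger at (213,305), with its neighbours to the left and no bar to its right. I'll measure the bar here.

```bash
python3 - <<'E'
from h import *
d,T=wrist(); m,c,st=blob(d["img"],(40,80,40),(85,255,255),(150,90,260,290)); print(st)
rows=[130,160,190,220,250,275]; C=np.array([[np.flatnonzero(m[v]).mean(),v] for v in rows])
P=ray(d,C,.040,T); p=np.polyfit(P[:,0],P[:,1],1); print(P.round(4).tolist()); print("yaw",np.degrees(np.arctan(p[0])), "resid mm",(np.polyval(p,P[:,0])-P[:,1])*1e3)
w=[np.ptp(np.flatnonzero(m[v]))+1 for v in rows]; print("dia px",w)
e=ray(d,[[c[0]-8,st[1]]],.045,T)[0]; xc=e[0]+.09; print("end",e,"centre",xc,np.polyval(p,xc))
yaw=np.degrees(np.arctan(p[0]))
go([xc,np.polyval(p,xc),.15],yaw+90); go([xc,np.polyval(p,xc),.022],yaw+90)
E
```

```text
[ 177  113   42  177 4285]
[[0.4386, -0.2462, 0.04], [0.4606, -0.2469, 0.04], [0.4836, -0.2472, 0.04], [0.5077, -0.2483, 0.04], [0.5329, -0.2495, 0.04], [0.5549, -0.2501, 0.04]]
yaw -2.0005918903291584 resid mm [ 0.1915276   0.09101738 -0.40285356 -0.12397018  0.16813732  0.07614144]
dia px [np.int64(26), np.int64(26), np.int64(25), np.int64(24), np.int64(21), np.int64(22)]
end [ 0.42661038 -0.24383008  0.045     ] centre 0.5166103770897702 -0.24871949025222695
t 2.25 turn [ 0.  -0.  -0.1] other [-1.000e-01 -1.000e-01  1.799e+02] | shift now [-12.4 -95.8  53.2] after turn [-12.3 -95.8  53.3] q7 1.39
t 2.25 turn [ 0.  -0.  -0.1] other [-1.000e-01 -1.000e-01  1.799e+02] | shift now [-12.5 -95.9 181.2] after turn [-12.3 -95.8 181.3] q7 1.39
```

```bash
python3 -m pendant '[[-0.14,[-4,-32,18],[0,0,0]],[-0.14,[-4,-32,18],[0,0,0]],[-0.14,[-4,-32,18],[0,0,0]],[-0.14,[0,0,35],[0,0,0]],[-0.14,[0,0,35],[0,0,0]],[-0.14,[0,0,0],[0,0,0]]]'; python3 -c "
from h import *
go([.5166,-.2487,.0215],88)"
```

```text
clock: 3.0
tool_pos: [0.5157, -0.2458, 0.0781]
eef_rot: [0.015, 1.0, 0.001, -0.002]
contact_force: [0.3, -0.8, 0.4]
opening: 0.572
finger_force: 0.0
t 3.00 turn [ 0.2 -0.2  0.2] other [   0.4    0.2 -179.8] | shift now [-1.3 -3.  56.6] after turn [-1.  -2.9 56.6] q7 1.47
```

```bash
python3 -m pendant '[[-0.14,[-1,-3,20],[0.2,-0.2,0]],[-0.14,[0,0,20],[0,0,0]],[-0.14,[0,0,16],[0,0,0]],[0.9,[0,0,0],[0,0,0]],[0.9,[0,0,0],[0,0,0]],[0.9,[0,0,0],[0,0,0]],[0.9,[0,0,0],[0,0,0]]]' 20; python3 -c "
from h import *
go([.5166,-.2487,.0215],88)"
```

```text
clock: 3.88
tool_pos: [0.5185, -0.2495, 0.0244]
eef_rot: [0.016, 1.0, -0.0, 0.002]
contact_force: [-1.2, 5.2, 3.5]
opening: 0.217
finger_force: 19.9
t 3.88 turn [-0.   0.3  0.1] other [-4.000e-01 -1.000e-01 -1.799e+02] | shift now [1.9 0.7 2.9] after turn [1.9 0.7 2.9] q7 1.44
```

```bash
python3 -m pendant '[[0.9,[0,0,-15],[0,0,0]],[0.9,[0,0,-40],[0,0,0]],[0.9,[0,0,-45],[0,0,0]],[0.9,[0,0,-45],[0,0,0]],[0.9,[0,0,-45],[0,0,-5.3]],[0.9,[-20,20,-35],[0,0,-5.3]],[0.9,[-30,40,0],[0,0,-5.4]],[0.9,[-30,40,0],[0,0,0]]]' 25 && python3 -m pendant '[[0.9,[-30,45,0],[0,0,0]],[0.9,[-30,45,0],[0,0,0]],[0.9,[-19,27,0],[0,0,0]],[0.9,[0,0,0],[0,0,0]],[0.9,[0,0,0],[0,0,0]]]'; python3 - <<'E'
from h import *
go([.6719,.1353,.25],104)
d,T=wrist()
o=np.array([.5627,.1082,0]);a=np.radians(-166);Rz=R.from_rotvec([0,0,a]).as_matrix()
W=lambda p:np.atleast_2d(p)@Rz.T+o
np.set_printoptions(suppress=True)
print(proj(d,W([[0,35,.092*0]])*1,T))
im=d["img"].copy()
for p in [[-.225,.045,.012],[-.225,-.045,.012],[.075,.045,.012],[.075,-.045,.012],[0,.035,.092],[0,-.035,.092],[.035,.035,.092],[.035,-.035,.092],[-.1125,0,.06]]:
    q=proj(d,W(p),T)[0]; print(p,q.round(0)); cv2.drawMarker(im,tuple(int(x) for x in q.clip(-999,2000)),(255,0,255),0,10)
cv2.imwrite("pics/w2.png",im[:,:,::-1])
E
```

```text
clock: 4.88
tool_pos: [0.5795, -0.1405, 0.2503]
eef_rot: [-0.121, 0.993, -0.003, 0.003]
contact_force: [0.3, 0.7, -1.3]
opening: 0.217
finger_force: 24.8
clock: 5.5
tool_pos: [0.6267, -0.0094, 0.2486]
eef_rot: [-0.121, 0.993, -0.003, 0.001]
contact_force: [-0.3, -0.7, -0.9]
opening: 0.214
finger_force: 24.8
t 5.50 turn [-0.4  0.1 -0.1] other [  0.2   0.6 179.9] | shift now [-78.7 129.5  -2.1] after turn [-78.9 129.5  -1.4] q7 1.42
[[-23295.22020548    159.87370544]]
[-0.225, 0.045, 0.012] [394. 365.]
[-0.225, -0.045, 0.012] [476. 366.]
[0.075, 0.045, 0.012] [414.  74.]
[0.075, -0.045, 0.012] [516.  74.]
[0, 0.035, 0.092] [444. 173.]
[0, -0.035, 0.092] [538. 173.]
[0.035, 0.035, 0.092] [449. 124.]
[0.035, -0.035, 0.092] [546. 124.]
[-0.1125, 0, 0.06] [460. 292.]
```

View pics/w2.png

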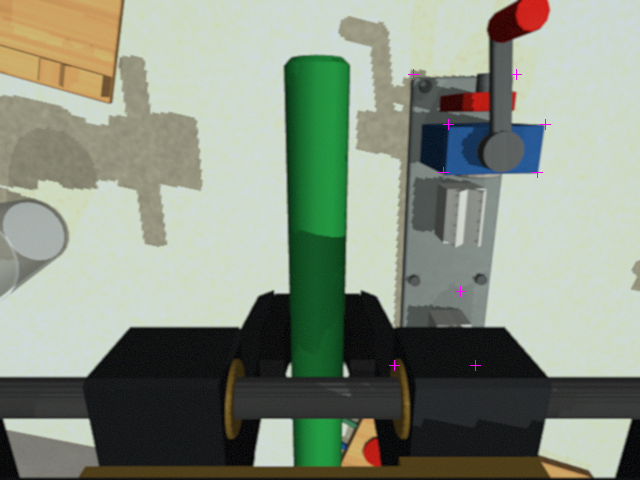

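The view shows the bar held with its front end at (317,57). The projected head corners (magenta) land within about 2 px of the blue head's, so the fixture pose looks right. I'll refine it numerically and check where the bar sits in the grip.

```bash
python3 - <<'E'
from h import *
d,T=wrist(); im=d["img"]; s=r.get_state()
m,c,st=blob(im,(40,80,40),(85,255,255),(270,40,360,290))
z=s["tool_pos"][2]
cols=np.flatnonzero(m[65]); print("bar top row",st[1],"cols row65",cols.min(),cols.max(), "row200",np.flatnonzero(m[200])[[0,-1]],"row280",np.flatnonzero(m[270])[[0,-1]])
Ti=np.linalg.inv(T); M=R.from_quat(s["eef_rot"]).as_matrix()
for h in(.0156,.02,.0256):
  P=ray(d,[[317,st[1]],[317,200],[317,270]],z+h,T); print("tool xyz of end at h",h,((P-s["tool_pos"])@M*1e3).round(1).tolist()[0])
h=.0156
for v in(80,140,200,260):
  P=ray(d,[[np.flatnonzero(m[v]).mean(),v]],z+h,T); print("axis tool",((P-s["tool_pos"])@M*1e3).round(1)[0])
x0,y0=400,60; cr=cv2.resize(im[y0:y0+130,x0:x0+170],None,fx=4.5,fy=4.5,interpolation=cv2.INTER_CUBIC)
cv2.imwrite("pics/w3.png",cr[:,:,::-1])
E
```

```text
bar top row 55 cols row65 286 348 row200 [288 345] row280 [290 343]
tool xyz of end at h 0.0156 [93.8, 0.1, -15.8]
tool xyz of end at h 0.02 [93.2, 0.1, -20.2]
tool xyz of end at h 0.0256 [92.5, 0.1, -25.8]
axis tool [ 86.9  -0.1 -15.7]
axis tool [ 69.2   0.1 -15.7]
axis tool [ 49.9  -0.1 -15.7]
axis tool [ 28.7   0.1 -15.6]
```

View pics/w3.png

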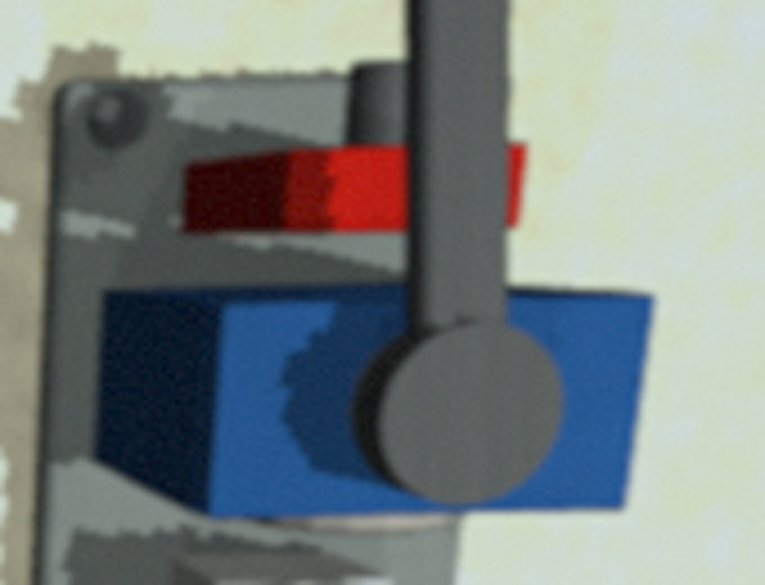

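The crop shows the head-top corners at about (222,302), (653,297), (625,508) and (210,517), and the stop-plate top edge at (283,232) and (517,228). I'll fit the fixture pose to these.

```bash
python3 - <<'E'
from h import *
from scipy.optimize import least_squares
d,T=wrist()
P=np.array([[.035,.035,.092],[.035,-.035,.092],[0,-.035,.092],[0,.035,.092],[.045,.02,.074],[.045,-.02,.074],[.059,-.02,.074]])
U=np.array([[222,302],[653,297],[625,508],[210,517],[283,232],[517,228],[527,145]])/4.5+[400,60]
W=lambda p,P:P@R.from_rotvec([0,0,p[2]]).as_matrix().T+[p[0],p[1],0]
f=lambda p:(proj(d,W(p,P),T)-U).ravel()
s=least_squares(f,[.5627,.1082,-2.897]); p=s.x; print(p,np.degrees(p[2]),"res px",s.fun.reshape(-1,2).round(1).tolist())
g=lambda *q:W(p,np.array([q]))[0]
print("cradle",g(-.1125,0,.06)); yaw=np.degrees(p[2])+90
bx=.003  # bar middle ahead of TCP along feed
c=g(-.1125-bx,0,.06)
go([c[0],c[1],.2],yaw); go([c[0],c[1],.0454],yaw); print(c,yaw)
E
```

```text
[ 0.5637251   0.10912565 -2.87876645] -164.94116774879856 res px [[-0.4, -0.0], [1.0, -0.9], [0.1, 0.7], [-1.5, 0.5], [-0.4, 0.6], [0.5, 0.3], [0.7, -0.9]]
cradle [0.6723618  0.13835436 0.06      ]
t 5.65 turn [-0.3  0.1 -1.2] other [  0.2   0.5 178.8] | shift now [-82.7 133.   47.8] after turn [-85.5 131.   48.4] q7 1.42
t 5.65 turn [-0.3  0.1 -1.2] other [  0.2   0.5 178.8] | shift now [-82.4 133.9 202.4] after turn [-85.5 131.  203. ] q7 1.42
[0.67525878 0.13913379 0.06      ] -74.94116774879856
```

```bash
python3 -m pendant '[[0.9,[-17,27,0],[-0.3,0,-0.6]],[0.9,[-22,35,0],[0,0,0]],[0.9,[-22,35,0],[0,0,0]],[0.9,[-22,35,10],[0,0,0]],[0.9,[0,0,40],[0,0,0]],[0.9,[0,0,40],[0,0,0]],[0.9,[0,0,40],[0,0,0]],[0.9,[0,0,0],[0,0,0]]]' ; python3 - <<'E'
from h import *
go([.6751,.1377,.0454],104.5)
E
```

```text
clock: 6.65
tool_pos: [0.6723, 0.1391, 0.1152]
eef_rot: [-0.127, 0.992, -0.0, -0.002]
contact_force: [-0.6, 0.1, -0.6]
opening: 0.218
finger_force: 24.8
t 6.65 turn [-0.  -0.3  0.1] other [   0.4   -0.  -179.9] | shift now [-2.7 -2.1 69.8] after turn [-2.4 -2.1 69.8] q7 1.20
```

```bash
python3 -m pendant '[[0.9,[-3,-2,20],[0,-0.3,0]],[0.9,[0,0,20],[0,0,0]],[0.9,[0,0,0],[0,0,0]],[0.9,[0,0,0],[0,0,0]]]' ; python3 - <<'E'
from h import *
go([.6751,.1377,.0454],104.5)
d,T=wrist(); im=d["img"].copy()
a=np.radians(-165.5);W=lambda p:np.array(p)@R.from_rotvec([0,0,a]).as_matrix().T+[.5633,.1088,0]
for p in [[-.07,.0101,.056],[-.07,-.0101,.056],[-.02,.0101,.056],[-.02,-.0101,.056],[0,.035,.092],[0,-.035,.092],[.035,.035,.092],[.035,-.035,.092],[0,.0118,.06],[0,-.0118,.06]]:
    cv2.drawMarker(im,tuple(int(round(x)) for x in proj(d,W(p),T)[0]),(255,0,255),0,6)
cv2.imwrite("pics/w4.png",cv2.resize(im[0:340,140:500],None,fx=1.75,fy=1.75)[:,:,::-1])
E
```

```text
clock: 7.15
tool_pos: [0.6785, 0.1408, 0.0788]
eef_rot: [-0.127, 0.992, 0.001, 0.004]
contact_force: [0.1, 0.9, 0.1]
opening: 0.217
finger_force: 24.8
t 7.15 turn [0.1 0.5 0.1] other [-8.000e-01  1.000e-01 -1.799e+02] | shift now [ 4.4 -2.2 33.4] after turn [ 4.1 -2.1 33.4] q7 1.19
```

View pics/w4.png

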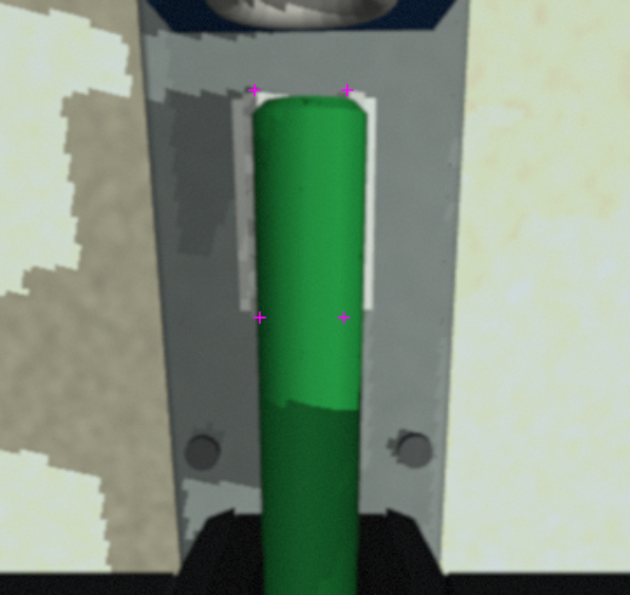

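The view shows the bar over the front V-block. The block's centreline is at column 305 and the bar's vertical plane is at about 310, so the bar must move about 1 mm along tool -y and about 4 mm along +x.

```bash
python3 -m pendant '[[0.9,[4,-1.2,8],[0.1,0.5,0]],[0.9,[0,0,8],[0,0,0]],[0.9,[0,0,8],[0,0,0]],[0.9,[0,0,6],[0,0,0]],[0.9,[0,0,0],[0,0,0]],[0.9,[0,0,0],[0,0,0]]]' ; python3 - <<'E'
from h import *
go([.6751,.1388,.0454],104.5)
E
```

```text
clock: 7.95
tool_pos: [0.6748, 0.1385, 0.0485]
eef_rot: [-0.127, 0.992, -0.0, -0.0]
contact_force: [0.2, -0.5, -0.6]
opening: 0.217
finger_force: 24.8
t 7.95 turn [-0.  -0.   0.1] other [ 1.000e-01 -1.000e-01 -1.799e+02] | shift now [-0.3  0.2  3.1] after turn [-0.3  0.2  3.1] q7 1.17
```

```bash
python3 -m pendant '[[0.9,[0,0,1.5],[0,0,0]],[0.9,[0,0,1.5],[0,0,0]],[0.9,[0,0,0],[0,0,0]]]' ; python3 -m pendant '[[0.3,[0,0,0],[0,0,0]],[0.0,[0,0,0],[0,0,0]],[-0.1,[0,0,0],[0,0,0]],[-0.1,[0,0,0],[0,0,0]]]'
```

```text
clock: 8.32
tool_pos: [0.6748, 0.1386, 0.0455]
eef_rot: [-0.127, 0.992, -0.0, -0.0]
contact_force: [0.6, -0.3, 0.3]
opening: 0.216
finger_force: 24.9
clock: 8.82
tool_pos: [0.6747, 0.1383, 0.0454]
eef_rot: [-0.127, 0.992, -0.0, -0.0]
contact_force: [0.7, -0.1, 1.2]
opening: 0.547
finger_force: 0.0
```

```bash
python3 -m pendant '[[-0.1,[0,0,-15],[0,0,0]],[-0.1,[0,0,-35],[0,0,0]],[-0.1,[-15,0,-35],[0,0,0]],[0.9,[-35,0,-15],[0,0,0]],[1,[-35,0,0],[0,0,0]],[1,[-30,0,0],[0,0,0]],[1,[0,0,0],[0,0,0]],[1,[0,0,0],[0,0,0]]]' 20; python3 - <<'E'
from h import *
d,T=wrist(); im=d["img"].copy(); s=r.get_state(); print(s["opening"])
m,c,st=blob(im,(40,80,40),(85,255,255)); print(st)
a=np.radians(-165.5);Rz=R.from_rotvec([0,0,a]).as_matrix();o=np.array([.5633,.1093,0])
for v in(st[1]+5,st[1]+st[3]//2,st[1]+st[3]-6): print((ray(d,[[np.flatnonzero(m[v]).mean(),v]],.06,T)-o)@Rz*1e3)
print("tcp fix",(s["tool_pos"]-o)@Rz*1e3); go(Rz@[-.228,0,.0595]+o,104.5)
cv2.imwrite("pics/w5.png",im[:,:,::-1])
E
```

```text
clock: 9.82
tool_pos: [0.7853, 0.1674, 0.1456]
eef_rot: [-0.128, 0.992, -0.0, -0.001]
contact_force: [-0.7, 0.6, -0.7]
opening: 0.012
finger_force: 0.0
0.001629589127286534
[ 300    0   38  205 7125]
[[-99.55287139  -1.2118076   60.        ]]
[[-146.53822034   -1.69494556   60.        ]]
[[-200.44205191   -2.24922446   60.        ]]
tcp fix [-229.31278419   -0.61142265  145.69829885]
t 9.88 turn [-0.  -0.1  0.2] other [ 2.000e-01 -1.000e-01 -1.798e+02] | shift now [ 1.2 -0.5 86.2] after turn [ 1.3 -0.6 86.2] q7 1.34
```

View pics/w5.png

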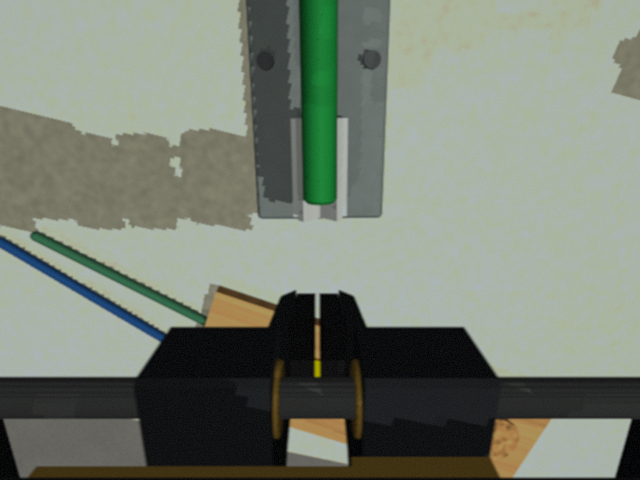

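The bar lies seated in the cradle: its rear end is at (320,203), about 202 mm before the mouth, and the closed fingers are clear behind it. Next I'll lower behind it and push.

```bash
python3 -m pendant '[[1,[0,1.7,25],[0,0,-0.4]],[1,[0,0,35],[0,0,0]],[1,[0,0,26],[0,0,0]],[1,[0,0,0],[0,0,0]],[1,[8,0,0],[0,0,0]],[1,[8,0,0],[0,0,0]],[1,[0,0,0],[0,0,0]]]' ; python3 - <<'E'
from h import *
a=np.radians(-164.9);Rz=R.from_rotvec([0,0,a]).as_matrix();o=np.array([.5637,.1091,0]); s=r.get_state();print((s["tool_pos"]-o)@Rz*1e3)
E
```

```text
clock: 10.75
tool_pos: [0.7702, 0.1647, 0.0606]
eef_rot: [-0.131, 0.991, -0.0, 0.0]
contact_force: [-0.0, -0.0, -0.1]
opening: 0.006
finger_force: 0.0
[-2.13858909e+02  6.41877554e-02  6.05910285e+01]
```

```bash
python3 -m pendant '[[1,[6,0,1],[0,0,0]],[1,[6,0,0],[0,0,0]],[1,[6,0,0],[0,0,0]],[1,[6,0,0],[0,0,0]],[1,[6,0,0],[0,0,0]],[1,[6,0,0],[0,0,0]],[1,[6,0,0],[0,0,0]],[1,[0,0,0],[0,0,0]]]' ; python3 - <<'E'
from h import *
a=np.radians(-164.9);Rz=R.from_rotvec([0,0,a]).as_matrix();o=np.array([.5637,.1091,0]); s=r.get_state();print((s["tool_pos"]-o)@Rz*1e3)
E
```

```text
clock: 11.75
tool_pos: [0.7286, 0.1537, 0.0581]
eef_rot: [-0.131, 0.991, -0.001, -0.001]
contact_force: [-0.2, 0.3, -0.3]
opening: 0.006
finger_force: 0.0
[-1.70811257e+02 -1.33913275e-01  5.80921952e+01]
```

```bash
python3 -m pendant '[[1,[6,0,-1],[0,0,0]],[1,[6,0,0],[0,0,0]],[1,[5,0,0],[0,0,0]],[1,[3,0,0],[0,0,0]],[1,[0,0,0],[0,0,0]]]' && python3 -m pendant '[[1,[2,0,0],[0,0,0]],[1,[2,0,0],[0,0,0]],[1,[0,0,0],[0,0,0]]]'; python3 - <<'E'
from h import *
a=np.radians(-164.9);Rz=R.from_rotvec([0,0,a]).as_matrix();o=np.array([.5637,.1091,0]); s=r.get_state();print((s["tool_pos"]-o)@Rz*1e3,s["contact_force"]@Rz)
d,T=wrist(); im=d["img"]; m,c,st=blob(im,(40,80,40),(85,255,255)); print(st)
E
```

```text
clock: 12.38
tool_pos: [0.7099, 0.1487, 0.0593]
eef_rot: [-0.131, 0.991, -0.001, -0.001]
contact_force: [-0.5, 0.8, -0.2]
opening: 0.008
finger_force: 0.0
clock: 12.75
tool_pos: [0.7062, 0.1477, 0.0593]
eef_rot: [-0.131, 0.991, -0.0, -0.001]
contact_force: [-0.3, -0.5, 0.4]
opening: 0.003
finger_force: 0.1
[-1.47660806e+02 -1.45083936e-01  5.93409441e+01] [0.40089142 0.43781304 0.36002997]
[  286     0    60   300 16117]
```

```bash
for i in 1 2 3; do python3 -m pendant '[[1,[1,0,0],[0,0,0]],[1,[1,0,0],[0,0,0]],[1,[0,0,0],[0,0,0]]]' | grep -E "pos|contact"; done
```

```text
tool_pos: [0.7043, 0.1472, 0.0593]
contact_force: [0.2, -0.1, -0.2]
tool_pos: [0.703, 0.147, 0.0596]
contact_force: [3.4, 0.5, 0.4]
tool_pos: [0.7027, 0.1469, 0.0603]
contact_force: [5.3, 0.9, -0.5]
```

```bash
python3 -m pendant '[[1,[1.5,0,0],[0,0,0]],[1,[1,0,0],[0,0,0]],[1,[0,0,0],[0,0,0]],[1,[0,0,0],[0,0,0]]]'; python3 -m pendant '[[1,[-5,0,0],[0,0,0]],[1,[-15,0,0],[0,0,0]],[1,[0,0,-40],[0,0,0]],[1,[0,0,-50],[0,0,0]],[1,[0,0,-40],[0,0,0]],[1,[20,0,0],[0,0,0]],[1,[40,0,0],[0,0,0]],[1,[0,0,0],[0,0,0]]]'; python3 - <<'E'
from h import *
a=np.radians(-164.9);Rz=R.from_rotvec([0,0,a]).as_matrix();o=np.array([.5637,.1091,0])
d,T=wrist(); im=d["img"]; s=r.get_state(); m,c,st=blob(im,(40,80,40),(85,255,255)); print(st)
v=st[1]+st[3]-1; print("rear end fix",(ray(d,[[np.flatnonzero(m[v-3]).mean(),v]],.06,T)-o)@Rz*1e3, "tcp",(s["tool_pos"]-o)@Rz*1e3)
# knob
k,kc,ks=blob(im,(0,150,80),(8,255,255)); print("red",kc,ks,(ray(d,kc,.135,T)-o)@Rz*1e3)
cv2.imwrite("pics/w6.png",im[:,:,::-1])
E
```

```text
clock: 14.42
tool_pos: [0.7023, 0.147, 0.0611]
eef_rot: [-0.131, 0.991, 0.001, 0.004]
contact_force: [8.3, 2.3, -0.6]
opening: 0.004
finger_force: 4.3
clock: 15.42
tool_pos: [0.6546, 0.1336, 0.1884]
eef_rot: [-0.132, 0.991, -0.002, -0.005]
contact_force: [1.9, -0.7, -0.0]
opening: 0.005
finger_force: 0.0
[ 303   96   30  191 5224]
rear end fix [[-138.72856955   -0.68407211   60.        ]] tcp [-9.70122623e+01  3.22057510e-02  1.88981716e+02]
red [338.87628866   1.46391753] [327   0  25   4  97] [[ 30.49537067  -9.52928956 135.        ]]
```

View pics/w6.png

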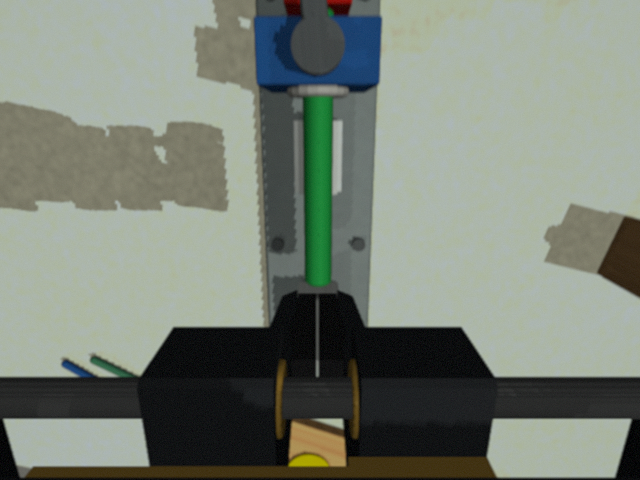

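The wrist view shows the bar going into the steel mouth at (318,90), with green visible between the head and the red stop at (331,12). The rear end is at about row 286, which works out to roughly 135 mm before the mouth at the upper-rim height, so the bar is home. Now for the lever.

```bash
python3 -m pendant '[[0,[20,0,-10],[0.3,0.6,0]],[0,[40,0,-10],[0,0,0]],[0,[40,0,0],[0,0,0]],[0,[15,0,0],[0,0,-5]],[0,[0,0,0],[0,0,-10]],[0,[0,0,0],[0,0,0]],[0,[0,0,0],[0,0,0]]]'; python3 - <<'E'
from h import *
a=np.radians(-164.9);Rz=R.from_rotvec([0,0,a]).as_matrix();o=np.array([.5637,.1091,0])
d,T=wrist(); im=d["img"]; s=r.get_state()
print("tcp",(s["tool_pos"]-o)@Rz*1e3,s["q"])
k,kc,ks=blob(im,(0,150,80),(8,255,255)); print("red",kc,ks,(ray(d,kc,.144,T)-o)@Rz*1e3)
for p in([.018,0,.1],[.045,.02,.074],[.045,-.02,.074],[.0974,.009,.144]): cv2.drawMarker(im,tuple(int(x) for x in proj(d,Rz@p+o,T)[0]),(255,0,255),0,8)
cv2.imwrite("pics/w7.png",im[:,:,::-1])
E
```

```text
clock: 16.35
tool_pos: [0.5492, 0.1058, 0.2104]
eef_rot: [-0.258, 0.966, -0.003, -0.006]
contact_force: [0.1, -0.2, 0.4]
opening: 0.5
finger_force: 0.0
tcp [ 14.95934883  -0.62033113 210.35761042] [ 0.03601698  0.68395774 -0.53019406  1.77656759  0.45872013  0.81946723
  1.37285067]
red [340.68533333 103.32177778] [ 323   84   37   40 1125] [[ 97.66046509   9.01935094 144.        ]]
```

View pics/w7.png

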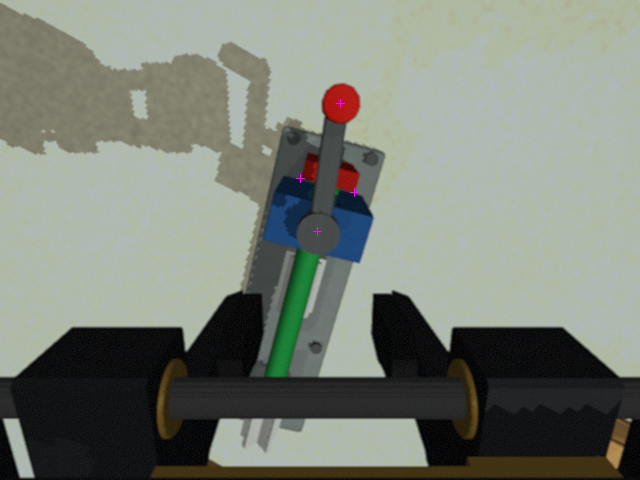

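The view shows the knob at (341,103), which puts it at fixture (97.7, 9.0) mm and the lever at 0.11 rad. Green is visible up against the red stop.

```bash
python3 - <<'E'
from h import *
a=np.radians(-164.9);Rz=R.from_rotvec([0,0,a]).as_matrix();o=np.array([.5637,.1091,0])
go(Rz@[.0977,.009,.112]+o,120)
# swing rows: tool x makes angle phi (fixture) 15 -> 67 deg while lever 6.5 -> 86 deg
n=16; th=np.linspace(.113,1.5,n+1); ph=np.radians(np.linspace(15,67,n+1))
P=np.c_[18+80*np.cos(th),80*np.sin(th)]
for i in range(n):
    D=P[i+1]-P[i]; c,s=np.cos(ph[i]),np.sin(ph[i]); print(i,"x %.1f y %.1f"%(c*D[0]+s*D[1],-(-s*D[0]+c*D[1])),"turn",-np.degrees(ph[i+1]-ph[i]))
E
```

```text
t 16.40 turn [-0.2 -0.7 -0.1] other [ -1.1   0.2 179.9] | shift now [81.2 12.1 99.4] after turn [82.4 12.  98.4] q7 1.37
0 x 0.7 y -6.9 turn -3.2500000000000013
1 x 0.5 y -6.9 turn -3.2500000000000013
2 x 0.3 y -6.9 turn -3.2499999999999982
3 x 0.1 y -6.9 turn -3.2500000000000013
4 x -0.1 y -6.9 turn -3.2500000000000013
5 x -0.3 y -6.9 turn -3.249999999999995
6 x -0.5 y -6.9 turn -3.2500000000000013
7 x -0.7 y -6.9 turn -3.2500000000000013
8 x -0.9 y -6.9 turn -3.2500000000000013
9 x -1.1 y -6.8 turn -3.2500000000000013
10 x -1.3 y -6.8 turn -3.249999999999995
11 x -1.5 y -6.8 turn -3.2500000000000013
12 x -1.7 y -6.7 turn -3.2500000000000013
13 x -1.9 y -6.7 turn -3.2500000000000013
14 x -2.1 y -6.6 turn -3.2500000000000013
15 x -2.3 y -6.5 turn -3.2500000000000013
```

```bash
python3 -m pendant '[[0,[25,4,0],[-0.2,-0.7,0]],[0,[35,5,0],[0,0,0]],[0,[22,3,15],[0,0,0]],[0,[0,0,30],[0,0,0]],[0,[0,0,0],[0,0,0]],[0,[0,0,0],[0,0,0]]]'; python3 - <<'E'
from h import *
a=np.radians(-164.9);Rz=R.from_rotvec([0,0,a]).as_matrix();o=np.array([.5637,.1091,0])
go(Rz@[.0977,.009,.112]+o,120)
E
```

```text
clock: 17.15
tool_pos: [0.4724, 0.0755, 0.1664]
eef_rot: [-0.259, 0.966, 0.0, 0.0]
contact_force: [0.7, 1.2, -0.2]
opening: 0.5
finger_force: 0.0
t 17.15 turn [0. 0. 0.] other [-1.0e-01  0.0e+00 -1.8e+02] | shift now [ 0.9 -0.2 54.4] after turn [ 0.9 -0.1 54.4] q7 1.27
```

```bash
python3 -m pendant '[[0,[1,0,18],[0,0,0]],[0,[0,0,20],[0,0,0]],[0,[0,0,16],[0,0,0]],[0,[0,0,0],[0,0,0]],[0.4,[0,0,0],[0,0,0]],[0.4,[0,0,0],[0,0,0]]]' 10 && python3 -m pendant '[[0.4,[0.7,-6.9,0],[0,0,-3.2]],[0.4,[0.5,-6.9,0],[0,0,-3.2]],[0.4,[0.3,-6.9,0],[0,0,-3.2]],[0.4,[0.1,-6.9,0],[0,0,-3.2]],[0.4,[-0.1,-6.9,0],[0,0,-3.2]],[0.4,[0,0,0],[0,0,0]]]'; python3 - <<'E'
from h import *
a=np.radians(-164.9);Rz=R.from_rotvec([0,0,a]).as_matrix();o=np.array([.5637,.1091,0]); s=r.get_state()
p=(s["tool_pos"]-o)@Rz*1e3; print(p,"theta",np.arctan2(p[1],p[0]-18),"rad",np.hypot(p[1],p[0]-18),s["contact_force"]@Rz,s["q"][6])
E
```

```text
clock: 17.9
tool_pos: [0.4714, 0.0746, 0.1126]
eef_rot: [-0.259, 0.966, 0.0, 0.001]
contact_force: [0.4, -0.6, -0.4]
opening: 0.309
finger_force: 0.0
clock: 18.65
tool_pos: [0.4901, 0.0456, 0.1122]
eef_rot: [-0.39, 0.921, 0.0, 0.0]
contact_force: [0.8, 0.4, -0.2]
opening: 0.297
finger_force: 0.0
[ 87.62160204  42.12487987 112.16939228] theta 0.5441279291360814 rad 81.3736626566823 [-0.87531007 -0.22212644 -0.19161158] 1.4489554525908301
```

```bash
python3 -m pendant '[[0.4,[-0.3,-6.9,0],[0,0,-3.2]],[0.4,[-0.5,-6.9,0],[0,0,-3.2]],[0.4,[-0.7,-6.9,0],[0,0,-3.2]],[0.4,[-0.9,-6.9,0],[0,0,-3.2]],[0.4,[-1.1,-6.8,0],[0,0,-3.2]],[0.4,[-1.3,-6.8,0],[0,0,-3.2]]]'; python3 - <<'E'
from h import *
a=np.radians(-164.9);Rz=R.from_rotvec([0,0,a]).as_matrix();o=np.array([.5637,.1091,0]); s=r.get_state()
p=(s["tool_pos"]-o)@Rz*1e3; print(p,"theta",np.arctan2(p[1],p[0]-18),"rad",np.hypot(p[1],p[0]-18),s["contact_force"]@Rz,s["q"][6])
E
```

```text
clock: 19.4
tool_pos: [0.5247, 0.0255, 0.1118]
eef_rot: [-0.539, 0.842, 0.0, -0.001]
contact_force: [-2.1, -0.1, 0.2]
opening: 0.303
finger_force: 1.0
[ 59.47819542  70.57414316 111.7921504 ] theta 1.039451382065121 rad 81.86055447194879 [ 2.00963463 -0.43853807  0.1698367 ] 1.8032596691676446
```

```bash
python3 -m pendant '[[0.4,[-1.6,-6.8,0],[0,0,-3.2]],[0.4,[-1.8,-6.7,0],[0,0,-3.2]],[0.4,[-2,-6.7,0],[0,0,-3.2]],[0.4,[-2.2,-6.6,0],[0,0,-3.2]],[0.4,[-2.4,-6.5,0],[0,0,-3.2]],[0.4,[0,0,0],[0,0,0]]]'; python3 - <<'E'
from h import *
a=np.radians(-164.9);Rz=R.from_rotvec([0,0,a]).as_matrix();o=np.array([.5637,.1091,0]); s=r.get_state()
p=(s["tool_pos"]-o)@Rz*1e3; print(p,"theta",np.arctan2(p[1],p[0]-18),"rad",np.hypot(p[1],p[0]-18),s["contact_force"]@Rz,s["q"][6])
E
```

```text
clock: 20.15
tool_pos: [0.5605, 0.0249, 0.1118]
eef_rot: [-0.65, 0.76, 0.0, 0.0]
contact_force: [-0.6, -0.0, -0.2]
opening: 0.298
finger_force: 0.0
[ 25.05268941  80.42207439 111.82745532] theta 1.4833241659659837 rad 80.73072820859163 [ 0.6345315  -0.14087284 -0.20116902] 2.091635718743829
```

```bash
for i in 1 2 3; do python3 -m pendant '[[0.4,[-0.8,-1.8,0],[0,0,0]],[0.4,[-0.8,-1.8,0],[0,0,0]],[0.4,[0,0,0],[0,0,0]]]' | grep -E "pos|contact|finger"; done
```

```text
tool_pos: [0.5639, 0.0259, 0.1117]
contact_force: [-2.1, -1.6, 0.2]
finger_force: 0.7
tool_pos: [0.5648, 0.0262, 0.1113]
contact_force: [-7.5, -2.4, 4.2]
finger_force: 3.7
tool_pos: [0.5651, 0.0264, 0.1109]
contact_force: [-15.1, -3.3, 10.0]
finger_force: 7.1
```

The end stop is reached: the force has risen to 15 N with the knob at about fixture x 23.5 mm (23.7 expected). Next I'll back off, lift away and check.

```bash
python3 -m pendant '[[0.4,[1.3,2.9,0],[0,0,0]],[0.4,[0.9,2.0,0],[0,0,0]],[0.2,[0,0,0],[0,0,0]],[0,[0,0,0],[0,0,0]],[0,[0,0,0],[0,0,0]]]' && python3 -m pendant '[[0,[0,0,-15],[0,0,0]],[0,[0,0,-35],[0,0,0]],[0,[0,0,-45],[0,0,0]],[0,[-45,20,-10],[0,0,0]],[0,[-50,20,0],[0,0,8]],[0,[-50,20,0],[0,0,8]],[0,[0,0,0],[0,0,0]],[0,[0,0,0],[0,0,0]]]'; python3 - <<'E'
from h import *
a=np.radians(-164.9);Rz=R.from_rotvec([0,0,a]).as_matrix();o=np.array([.5637,.1091,0])
d=cams.snapshot("scene"); im=d["img"]
k,kc,ks=blob(im,(0,150,80),(8,255,255),(290,180,430,300)); print(kc,ks)
for w,zz in((kc,.126),): print("knob fix",(ray(d,w,zz)-o)@Rz*1e3)
A=cv2.resize(im[190:370,280:440],None,fx=3,fy=3,interpolation=cv2.INTER_CUBIC)
d=cams.snapshot("top"); im=d["img"]
A=np.hstack([A[:480],cv2.resize(im[160:300,265:345],None,fx=3.45,fy=3.45,interpolation=cv2.INTER_CUBIC)[:480]])
cv2.imwrite("pics/end.png",A[:,:,::-1]); print(A.shape)
E
```

```text
clock: 21.9
tool_pos: [0.5673, 0.0269, 0.112]
eef_rot: [-0.651, 0.759, 0.0, 0.001]
contact_force: [-0.3, -0.4, 0.0]
opening: 0.501
finger_force: 0.0
clock: 22.9
tool_pos: [0.5369, 0.1798, 0.2174]
eef_rot: [-0.539, 0.842, -0.0, -0.0]
contact_force: [-0.3, -0.3, 0.4]
opening: 0.503
finger_force: 0.0
[321.08333333 225.61111111] [318 223   7   6  36]
knob fix [[ 34.83918157  81.72022252 126.        ]]
(480, 756, 3)
```

View pics/end.png

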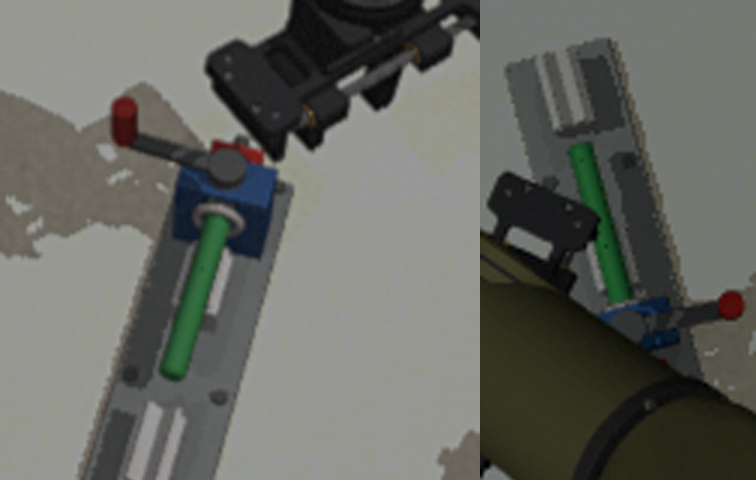

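The scene and top crops show the lever across the head with the knob at (124,105), and the bar through the collet with its rear end at (173,372) over the finger gap. I'll do a last numeric check of the rear end.

```bash
python3 - <<'E'
from h import *
a=np.radians(-164.9);Rz=R.from_rotvec([0,0,a]).as_matrix();o=np.array([.5637,.1091,0])
for n,box in(("scene",(325,250,370,330)),("top",(265,180,345,270))):
    d=cams.snapshot(n); m,c,st=blob(d["img"],(40,80,30),(85,255,255),box); print(n,st)
    # predicted rear rim / bottom-most for home position
    t=np.linspace(0,6.28,60); rim=np.c_[np.full(60,-.133),.01*np.cos(t),.06+.01*np.sin(t)]; face=np.c_[np.full(60,-.135),.008*np.cos(t),.06+.008*np.sin(t)]
    for dx in(0,-.005): q=proj(d,(np.r_[rim,face]+[dx,0,0])@Rz.T+o); print(dx,"rows",q[:,1].min(),q[:,1].max())
    print("blob rows",st[1],st[1]+st[3])
E
```

```text
scene [334 261  23  56 473]
0 rows 312.4133942586586 317.4302334887114
-0.005 rows 314.4760133083868 319.48496659429475
blob rows 261 317
top [291 201  18  47 300]
0 rows 200.86835942427544 203.60450717061897
-0.005 rows 199.116269793099 201.86328939998197
blob rows 201 248
```

The rear end matches the home position in both cameras (scene row 317 against 317.4 predicted, top row 201 against 200.9), so I'm handing in.

```bash
python3 -c "
from plant import r
print(r.finish_job())"
```

```text
the job is handed in; nothing more can be done
None
```

The green bar was laid in the cradle, released, pushed home against the red stop and clamped with the lever at its end of travel; the robot was clear of everything when I handed the job in at about 23 s, and no verdict was returned.

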